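Prise open the pump control box and reset it

TASK

The shower pump's control box on the bath surround has tripped and needs a reset. Take the flat scraper, push its blade into the slot below the front edge of the snap-shut cover and lever the cover up with it, keeping the gripper's fingers off the cover until the scraper has prised it clearly open; then swing the cover back past upright, turn the spring-return knob inside clockwise to its stop and let it spring back. Finish with the cover left open past upright and the scraper laid down on the surround, and do not disturb the brush, bottle or beaker.

Things in the scene. Friction and masses are not known exactly. Their poses are not given: they have to be found in the camera images.
- control_box: White plastic box fixed on the surround, 130 (x) x 170 (y) x 90 mm high, walls 6 mm, open inside above a floor at 30 mm. Origin: centre of its underside; x points from its front (slot side, towards the robot) to its rear (hinge side), z up. A flat white cover lies on top of the walls, flush with the sides.
- slot (a point): Centre of the mouth of the pry slot in the box's outer front face (axes as the box): a cut-out 60 mm wide (y), 7 mm high, through the 6 mm front wall at its very top; lower edge at 83 mm height, ceiling is the cover's underside at 90 mm.
- cover: The flat white cover, 130 x 170 x 8 mm. Origin: middle of the hinge line, underside; when closed its axes are the box's and it reaches to -x. Two sprung catches inside the front wall, 60 mm left and right of the middle, hold its front edge down with about 8 to 12 N for the first 7 mm of lift; after that stiff hinge and weight resist with 2 to 3 N at the edge.
- cover_hinge (a point): Middle of the hinge line (along the box's y), at the rear top edge of the box, 90 mm high, 130 mm behind the front face. Fixed to the box.
- cover_angle (a joint): Angle of the cover (130 x 170 x 8 mm, 0.15 kg) about the hinge: 0 closed and flat, pi/2 upright, stop at 2.2 leaning back. Its stiff hinge lets it stay at any angle where it is left.
- cover_edge (a point): Middle of the lower front edge of the cover, moves with it. Axes as the box when closed.
- knob_grip (a point): On the vertical axis of the knob, in the middle of the box, 68 mm high. The knob is a grey bar 60 long, 16 wide, its top at 80 mm and its underside on a disc (62 mm diameter) at 44 mm height. Site's x is along the bar; at rest it is turned 0.6 rad anticlockwise from the box's x.
- knob (a joint): Angle of the knob: 0 at rest, grows clockwise seen from above, stop at 1.2. A spring (0.18 N m at the stop) brings it back to 0.
- scraper: Flat scraper, 195 mm long, 0.12 kg, lying flat: black handle 110 x 24 x 24 mm, then a steel blade 36 mm wide, 3 mm thick, flush with the underside, 70 mm of it bare. Origin: middle of the handle's underside; x points to the blade's tip, z up.
- scraper_grip (a point): A point to grip in the handle, 40 mm ahead of the origin, 14 mm above the underside; axes as the scraper.
- scraper_tip (a point): Middle of the blade's front edge, 140 mm ahead of the origin, 1.5 mm above the underside; axes as the scraper.
- brush: Bystander: scrubbing brush, black handle, white bristle block under a wider head, 185 mm long, about 38 mm high, lying on the surround. Origin: on its underside, below the middle.
- shampoo: Bystander: white bottle, 60 mm diameter, 180 mm high. Origin: centre of its underside.
- beaker: Bystander: white ceramic beaker, 72 mm diameter, 100 mm high. Origin: centre of its underside.
Not all that is in view belongs to the job. What is shaped like the scraper but green or purple is not meant.

How it is judged:
On the way, in this order (a step that is already met when the one before it is completed fails the run):
1. the scraper, in contact with the cover, has prised it open by more than 0.15 rad (value of joint cover_angle above 0.15 rad and contact force between scraper and cover above 0.2 N), for 0.05 s.
2. the cover is open past upright (more than 1.6 rad) (value of joint cover_angle above 1.6 rad), for 0.2 s.
3. the knob is turned clockwise to its stop (more than 1.1 rad) with the cover open (value of joint knob above 1.1 rad and value of joint cover_angle above 1.6 rad), for 0.1 s.
At the end, for the whole second after the job is handed in: The cover stands open past upright (more than 1.6 rad), the knob has sprung back (below 0.1 rad), the scraper lies at rest on the surround (origin and tip both less than 28 mm high) (value of joint cover_angle above 1.6 rad and value of joint knob below 0.1 rad and height (world z) of each of scraper, scraper_tip below 0.028 m and linear speed of scraper below 0.02 m/s); the robot touches nothing.
It fails at once if the fingers touch the cover before it is prised open by 0.15 rad (contact force between the fingers and cover above 0.5 N and value of joint cover_angle below 0.15 rad).
It fails at once if the brush is moved by more than 20 mm (distance of brush from where it was at the start of the episode above 0.02 m).
It fails at once if the shampoo is moved by more than 20 mm (distance of shampoo from where it was at the start of the episode above 0.02 m).
It fails at once if the beaker is moved by more than 20 mm (distance of beaker from where it was at the start of the episode above 0.02 m).
It also fails if it takes over 72 s, if anything falls off the work surface, if the arm or the gripper's body presses on something with over 40 N, if the wrist force passes 120 N, or if a joint passes its speed limit or range.

ROBOT

A 6-joint arm with a two-finger parallel gripper is mounted at the origin on the work surface. World frame = base frame: x ahead of the robot, y to its left, z up, the work surface at z = 0. Lengths are in m, angles in rad, forces in N, time in s.
With the tool pointing down it reaches from about 0.3 to 0.75 m from the base axis. Payload 8.5 kg.
Tool frame: the origin (TCP) lies at the very end of the fingers, on their centre line; the grasp point (between the pads) lies 19 mm behind it; z points along the fingers, y is the line along which they close (so a half turn about z gives the same grasp; the last joint's range is limited). The gripper opens to 88 mm and grips with 3 to 60 N. Pads are 18 mm wide; open, the fingers measure 123 mm over their backs; the gripper's body (75 mm by 187 mm) begins 45 mm behind the grasp point.
Start: joints at [1.035, 0.381, 1.297, -0, 1.464, -0.215], TCP at [0.173, 0.522, 0.217] pointing down, gripper open.
Joint ranges: [-3.11, 3.11], [-0.89, 2.33], [0.22, 2.48], [-1.42, 4.56], [0.17, 2.85], [-2.88, 2.88]. Speed limits (rad/s): [2.39, 2.39, 3.14, 3.14, 3.14, 3.14].

INTERFACE

Orientations are given as [roll, pitch, yaw] about the fixed x, y, z axes, in that order (R = Rz(yaw) Ry(pitch) Rx(roll)).
In Python, from cell import telemetry, get_image, camera_info, arm gives the robot as it stands.
- The arm moves only by the tool carry_out, never from a script. Its argument "rows" is a list of rows, each a list of 3 entries, a list of its own where there are three numbers: the shift along the world's x, y, z in mm, then the turn, a rotation vector about the world's x, y, z in degrees, then the finger opening in mm, from 0 to 88.1. In form: [[[dx, dy, dz], [ax, ay, az], fingers], ...]. A call has 1 to 8 rows; each row is the pose to reach, as a shift and turn from the pose commanded when the call began; what a row does not reach only later rows make up. A row lasts 1/10 s, in which the tool goes at most 50 mm and 8.59 degrees, less where a joint would pass 70% of its speed; a pose out of reach is approached as far as the arm can. A call with a gripper value outside its range is refused whole. The fingers move at their own pace and stop on an object; "grip_force" is the grip in N (left out, the last holds). Time passes only in rows, so rows that repeat a pose let the fingers close. It gives the time, the measured TCP pose, the force, the opening and the grip force at its end, in the units of the state.
- telemetry.read_state(): the state, without advancing time (a new reading comes with each control period).
- get_image(name): name is "scene" or "top"; returns the picture (420x560x3 uint8, red, green, blue); there is no depth.
- camera_info(name): a dict with "fx", "fy", "cx", "cy" (pixels), "extrinsics" (4x4, takes a point from world to camera coordinates). Camera axes: x right, y up, looking along -z (the intrinsics and any distortion apply to the point x, -y, -z); pixel columns grow to the right and rows downward; lengths in m; the calibration is good to about 2 mm. A picture is of the moment at which its call begins. camera_info takes no time and is no camera call.
- arm.finish_job(): hands the job in; it is judged then, once.
The state is a dict: "time_s": time; "joints": joint angles; "dq": joint speeds; "effort": joint torques, N m; "tool_pos": TCP position; "eef_rot": TCP orientation; "wrist_force": force on the tool from outside, world axes, zero at the start; "ft_torque": the same for the moment, N m; "opening": finger opening in m; "grip_force": force on a finger pad.
Only numpy, scipy, OpenCV 4.12 (cv2) and the standard library are available. Lean on these libraries where they do the work, as an engineer would, in place of code of your own. Each camera call takes 0.05 s, during which the arm holds its last target. There are 200 camera calls.

## Working session

There is one attempt and no reset: what is moved stays moved. The work goes in short steps, Python scripts to look and compute and a tool call to move; the robot and the scene stay as the last step left them, time stands still between calls to the robot, and variables do not carry over. Pictures are saved under pics/ and viewed, at most 10 in all, crops included, and the job is handed in when it is done.

Besides the shell and the picture viewer there is one more tool, called after "Emit:" as name([rows], argument=value, ...), one row to a line, values as JSON. carry_out: Moves the arm, as the interface text tells. Its arguments: {"type":"object","properties":{"rows":{"type":"array","items":{"type":"array"}},"grip_force":{"type":"number"}},"required":["rows"]}

```bash
ls; mkdir -p pics
cat > h.py <<'E'
import numpy as np, cv2
from cell import telemetry, get_image, camera_info, arm
def save(n,f,crop=None,s=1):
    im=get_image(n)
    np.save('pics/'+f+'.npy',im)
    o=im if crop is None else im[crop[1]:crop[3],crop[0]:crop[2]]
    o=cv2.resize(o,None,fx=s,fy=s)
    cv2.imwrite('pics/'+f+'.png',o[:,:,::-1]); return im
def ray(n,u,v):
    c=camera_info(n);E=np.array(c['extrinsics']);R=E[:3,:3];t=E[:3,3]
    d=np.array([(u-c['cx'])/c['fx'],-(v-c['cy'])/c['fy'],-1.]); return -R.T@t,R.T@d
def plane(n,u,v,z):
    o,d=ray(n,u,v); return o+d*(z-o[2])/d[2]
def tri(p,q,n1='scene',n2='top'):
    o1,d1=ray(n1,*p);o2,d2=ray(n2,*q)
    s=np.linalg.lstsq(np.stack([d1,-d2],1),o2-o1,rcond=None)[0]
    a=o1+s[0]*d1;b=o2+s[1]*d2; return (a+b)/2,np.linalg.norm(a-b)
def proj(n,P):
    c=camera_info(n);E=np.array(c['extrinsics']);p=E[:3,:3]@np.array(P)+E[:3,3]
    return np.array([c['cx']+c['fx']*p[0]/-p[2],c['cy']-c['fy']*p[1]/-p[2]])
E
python3 - <<'E'
from h import *
for n in('scene','top'):
    save(n,n+'0'); c=camera_info(n); print({k:(np.round(v,3).tolist() if k=='extrinsics' else v) for k,v in c.items()})
print(telemetry.read_state())
E
```

```text
pics
{'fx': 412.0900252046592, 'fy': 412.0900252046592, 'cx': 277.85193628116645, 'cy': 213.75153521646473, 'extrinsics': [[0.798, 0.602, -0.008, -0.392], [-0.491, 0.659, 0.57, 0.243], [0.349, -0.451, 0.822, -1.282], [0.0, 0.0, 0.0, 1.0]]}
{'fx': 452.696549753539, 'fy': 452.696549753539, 'cx': 280.5765006780783, 'cy': 208.04357680580716, 'extrinsics': [[-0.02, -1.0, -0.01, -0.012], [0.988, -0.021, 0.155, -0.543], [-0.155, -0.007, 0.988, -1.258], [0.0, 0.0, 0.0, 1.0]]}
{'time_s': 0.1, 'joints': array([ 1.03471341e+00,  3.81134241e-01,  1.29815275e+00, -3.69703475e-05,
        1.46358051e+00, -2.15299994e-01]), 'dq': array([-0.00025122,  0.00014064, -0.0034824 , -0.00014505, -0.00075266,
        0.00119305]), 'effort': array([ 4.25783917e-03, -4.38648069e+01, -2.24913740e+01,  7.15031731e-02,
        3.42077587e-02, -8.37503012e-05]), 'tool_pos': array([0.1732895 , 0.52169967, 0.21620737]), 'eef_rot': array([-3.14033939e+00, -2.36454204e-04,  2.82081356e+00]), 'wrist_force': array([-0.22683507,  0.12293961,  0.5375126 ]), 'ft_torque': array([ 0.01319098, -0.01459662,  0.01167183]), 'grip_force': 0.0, 'opening': 0.08789550025467556}
```

View pics/scene0.png

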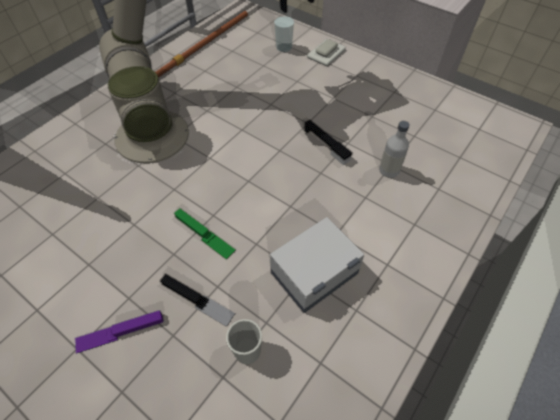

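View pics/top0.png

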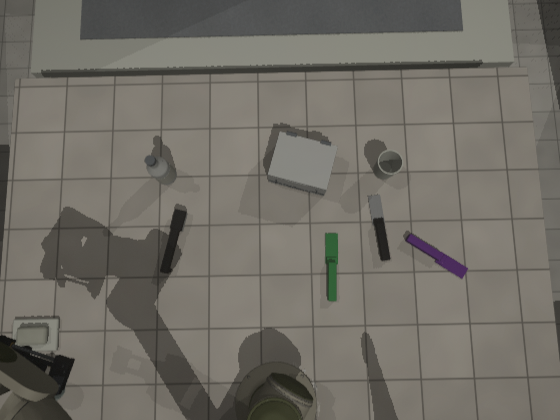

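The scene view shows the black scraper from (163,280) to its tip near (232,320), the beaker at (243,340), the box at (316,262) and the green and purple decoys. In the top view the scraper's handle end is at (386,258) and its tip at (375,197); the box is at (302,162), the beaker at (390,162), the bottle at (157,165) and the brush at (174,240).

Run:
```python
from h import *
t=np.load('pics/top0.npy');s=np.load('pics/scene0.npy')
a=cv2.resize(t[115:275,255:415],(640,600)[:1]*2,interpolation=cv2.INTER_CUBIC)[:600]
a=cv2.resize(t[120:270,255:415],None,fx=4,fy=4,interpolation=cv2.INTER_CUBIC)
cv2.imwrite('pics/c1.png',a[:,:,::-1])
b=cv2.resize(s[210:360,155:365],None,fx=3.8,fy=3.8,interpolation=cv2.INTER_CUBIC)
cv2.imwrite('pics/c2.png',b[:,:,::-1]);print(a.shape,b.shape)
# black handle
for n,im,(x0,y0,x1,y1) in(('top',t,(360,190,400,270)),('scene',s,(155,265,215,315))):
    m=np.zeros(im.shape[:2],np.uint8); m[y0:y1,x0:x1]=(im[y0:y1,x0:x1].max(2)<60)*255
    c=max(cv2.findContours(m,0,1)[0],key=cv2.contourArea); r=cv2.minAreaRect(c)
    print(n,cv2.contourArea(c),r,cv2.boxPoints(r).round(1).tolist())
# cover top poly
for n,im,p in(('top',t,(302,160)),('scene',s,(310,255))):
    m=np.zeros((422,562),np.uint8); g=cv2.cvtColor(im,cv2.COLOR_RGB2HSV)
    print(n,im[p[1],p[0]])
    cv2.floodFill(im.copy(),m,p,0,(5,)*3,(5,)*3,cv2.FLOODFILL_MASK_ONLY|(255<<8))
    c=max(cv2.findContours(m[1:-1,1:-1],0,1)[0],key=cv2.contourArea)
    h=cv2.convexHull(c);print(cv2.contourArea(c),cv2.contourArea(h),cv2.approxPolyDP(h,6,True)[:,0].tolist(), cv2.boxPoints(cv2.minAreaRect(c)).round(1).tolist())
```

```text
(600, 640, 3) (570, 798, 3)
top 365.0 ((380.9871826171875, 238.67613220214844), (42.79246139526367, 10.366142272949219), 80.13418579101562) [[372.20001220703125, 218.5], [382.3999938964844, 216.6999969482422], [389.79998779296875, 258.8999938964844], [379.5, 260.6000061035156]]
scene 494.5 ((183.63235473632812, 291.2793884277344), (50.763580322265625, 12.176399230957031), 30.963754653930664) [[158.6999969482422, 283.3999938964844], [165.0, 273.0], [208.5, 299.1000061035156], [202.3000030517578, 309.6000061035156]]
top [135 134 129]
104224.0 170134.0 [[559, 419], [317, 419], [31, 71], [35, 0], [535, 0], [559, 112]] [[31.0, 0.0], [559.0, 0.0], [559.0, 419.0], [31.0, 419.0]]
scene [172 173 170]
3382.5 3540.0 [[327, 218], [361, 254], [305, 293], [272, 253]] [[270.8999938964844, 253.5], [330.79998779296875, 210.6999969482422], [361.79998779296875, 254.10000610351562], [301.8999938964844, 296.8999938964844]]
```

View pics/c1.png

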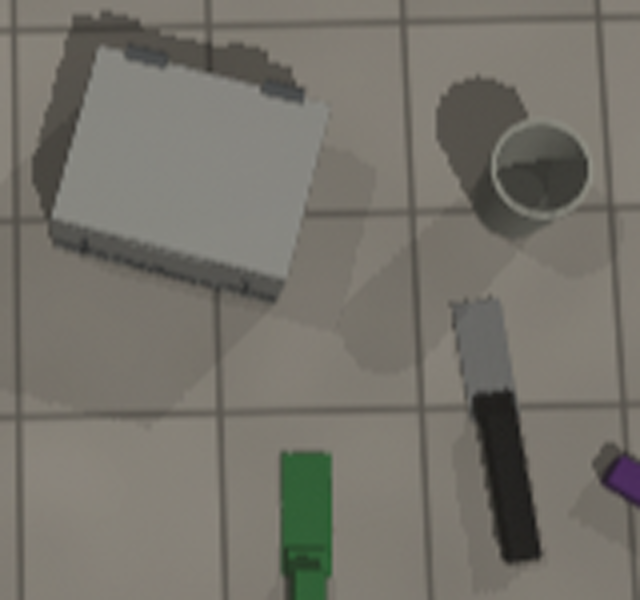

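View pics/c2.png

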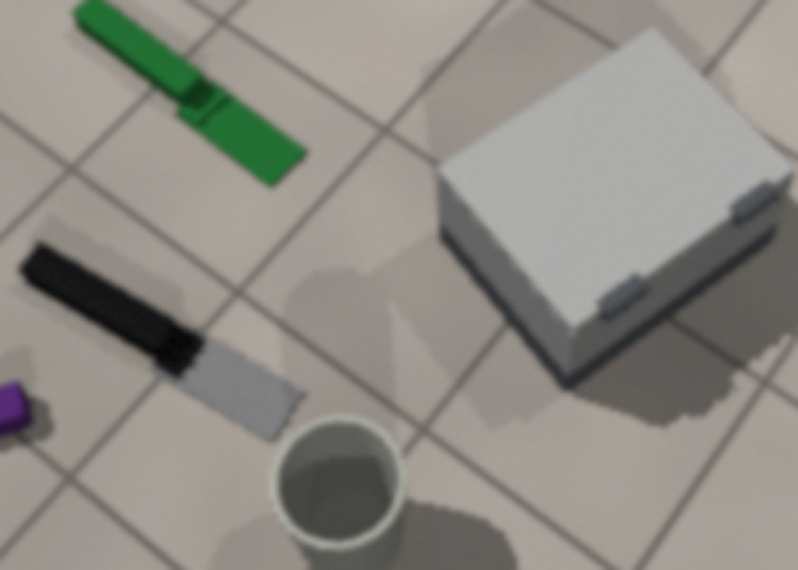

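The crops give these corners. In c1 the cover top is at (100,45), (328,105), (283,282) and (50,222), and the blade tip is at (452,303)–(497,298). In c2 the matching cover corners are (793,170), (575,325), (440,170) and (653,28), and the blade tip is at (305,397)–(270,440).

Run:
```python
from h import *
np.set_printoptions(precision=4,suppress=True)
A=lambda x,y:(x/4-.375+255,y/4-.375+120)
B=lambda x,y:(x/3.8-.37+155,y/3.8-.37+210)
N='RL RR FR FL tipL tipR hbL hbR'.split()
a=[(100,45),(328,105),(283,282),(50,222),(452,303),(497,298),(505,563),(542,557)]
b=[(793,170),(575,325),(440,170),(653,28),(305,397),(270,440),(43,243),(20,270)]
P={}
for n,p,q in zip(N,a,b):
    P[n],e=tri(B(*q),A(*p)); print(n,P[n],'gap',round(e,4), plane('top',*A(*p),.098 if n[0] in'RF' else .003 if n[0]=='t' else .024)[:2],plane('scene',*B(*q),.098 if n[0] in'RF' else .003 if n[0]=='t' else .024)[:2])
yw=lambda v:np.arctan2(v[1],v[0])
print('cover',[np.linalg.norm(P[i]-P[j]).round(4) for i,j in(('RL','RR'),('FL','FR'),('RL','FL'),('RR','FR'))],
 yw(P['RL']-P['FL']),yw(P['RR']-P['FR']),yw(P['RL']-P['RR'])-np.pi/2,yw(P['FL']-P['FR'])-np.pi/2, np.mean([P[i] for i in('RL','RR','FR','FL')],0))
t=(P['tipL']+P['tipR'])/2;h=(P['hbL']+P['hbR'])/2
print('scr',t,h,np.linalg.norm((t-h)[:2]),yw(t-h))
for n,q in(('beaker rim',[(390,162),None]),):
    print(n,plane('top',*A(541,170),.1),plane('scene',*B(339,483),.1))
```

```text
RL [ 0.7547 -0.026   0.0947] gap 0.0023 [ 0.7546 -0.0253] [ 0.7544 -0.0288]
RR [ 0.7073 -0.1851  0.0954] gap 0.0014 [ 0.7071 -0.1843] [ 0.7074 -0.1866]
FR [ 0.5835 -0.1493  0.0875] gap 0.0 [ 0.5814 -0.1483] [ 0.5872 -0.1538]
FL [0.6296 0.0124 0.0891] gap 0.0003 [0.6275 0.012 ] [0.6324 0.007 ]
tipL [ 0.5819 -0.2839 -0.0032] gap 0.0019 [ 0.5814 -0.282 ] [ 0.5833 -0.286 ]
tipR [ 0.584  -0.3172  0.0003] gap 0.003 [ 0.5844 -0.3155] [ 0.5839 -0.3189]
hbL [ 0.3878 -0.3097  0.0134] gap 0.0028 [ 0.3882 -0.3063] [ 0.3927 -0.3131]
hbR [ 0.3921 -0.3339  0.0194] gap 0.0001 [ 0.3919 -0.3329] [ 0.3947 -0.3348]
cover [np.float64(0.166), np.float64(0.1682), np.float64(0.131), np.float64(0.1292)] -0.29777843349139355 -0.2813635965625802 -0.2896698132680302 -0.2780635721889704 [ 0.6688 -0.087   0.0917]
scr [ 0.5829 -0.3005 -0.0015] [ 0.3899 -0.3218  0.0164] 0.1941723725330518 0.10996815819919592
beaker rim [ 0.6564 -0.3301  0.1   ] [ 0.6596 -0.3341  0.1   ]
```

Emit:
carry_out([
  [[277,-272,0],[0,0,-65],50],
  [[277,-272,0],[0,0,-65],50],
  [[277,-272,0],[0,0,-65],50],
  [[277,-272,0],[0,0,-65],50],
  [[277,-272,0],[0,0,-65],50],
  [[277,-272,0],[0,0,-65],50],
  [[277,-272,0],[0,0,-65],50],
  [[277,-272,0],[0,0,-65],50],
])

```text
time_s: 0.9
tool_pos: [0.452, 0.2477, 0.2165]
eef_rot: [-3.141, 0.0, 1.679]
wrist_force: [-0.0, 0.1, -0.6]
opening: 0.0501
grip_force: 0.0
```

Emit:
carry_out([
  [[35,-380,0],[0,0,-65],50],
  [[35,-380,0],[0,0,-65],50],
  [[35,-380,0],[0,0,-65],50],
  [[35,-380,0],[0,0,-65],50],
  [[35,-380,0],[0,0,-65],50],
  [[35,-380,0],[0,0,-65],50],
  [[35,-380,0],[0,0,-65],50],
  [[35,-380,0],[0,0,-65],50],
])

```text
time_s: 1.7
tool_pos: [0.4852, -0.1332, 0.2164]
eef_rot: [-3.141, 0.0, 0.544]
wrist_force: [0.2, -0.2, -0.4]
opening: 0.0499
grip_force: 0.0
```

Emit:
carry_out([
  [[0,-181,-60],[0,0,-25.3],50],
  [[0,-181,-60],[0,0,-25.3],50],
  [[0,-181,-60],[0,0,-25.3],50],
  [[0,-181,-60],[0,0,-25.3],50],
  [[0,-181,-60],[0,0,-25.3],50],
  [[0,-181,-60],[0,0,-25.3],50],
])

```text
time_s: 2.3
tool_pos: [0.4851, -0.3111, 0.1561]
eef_rot: [-3.14, 0.001, 0.109]
wrist_force: [-0.7, 0.8, -0.8]
opening: 0.0499
grip_force: 0.0
```

Emit:
carry_out([
  [[0,0,-50],[0,0,0],50],
  [[0,0,-100],[0,0,0],50],
  [[0,0,-130],[0,0,0],50],
  [[0,0,-153],[0,0,0],50],
  [[0,0,-153],[0,0,0],50],
])

```text
time_s: 2.8
tool_pos: [0.4847, -0.3086, 0.0019]
eef_rot: [-3.138, 0.003, 0.112]
wrist_force: [0.4, 0.8, -0.5]
opening: 0.0502
grip_force: 0.0
```

Emit:
carry_out([
  [[0,0,0],[0,0,0],18],
  [[0,0,0],[0,0,0],18],
  [[0,0,0],[0,0,0],18],
  [[0,0,0],[0,0,0],18],
  [[0,0,0],[0,0,0],18],
  [[0,0,0],[0,0,0],18],
  [[0,0,0],[0,0,0],18],
  [[0,0,0],[0,0,0],18],
], grip_force=60)

```text
time_s: 3.6
tool_pos: [0.4854, -0.3111, 0.0037]
eef_rot: [-3.142, 0.0, 0.11]
wrist_force: [-0.4, -0.7, 0.7]
opening: 0.0183
grip_force: 0.0
```

Emit:
carry_out([
  [[0,0,30],[0,0,0],18],
  [[0,0,60],[0,0,0],18],
  [[0,0,100],[0,0,0],18],
  [[0,0,140],[0,0,0],18],
  [[0,0,140],[0,0,0],18],
])

```text
time_s: 4.1
tool_pos: [0.4871, -0.3126, 0.149]
eef_rot: [3.134, -0.006, 0.11]
wrist_force: [0.5, 1.0, 0.0]
opening: 0.0179
grip_force: 0.0
```

Run:
```python
from h import *
a=save('top','t1');b=save('scene','s1')
p=proj('top',[.55,-.3,.15]).astype(int);q=proj('scene',[.55,-.3,.15]).astype(int);print(p,q)
f=lambda im,c:cv2.resize(im[max(0,c[1]-50):c[1]+50,c[0]-50:c[0]+50],(400,400),interpolation=cv2.INTER_CUBIC)
cv2.imwrite('pics/g1.png',np.hstack([f(a,p),f(b,q)])[:,:,::-1])
```

```text
[385 196] [211 283]
```

View pics/g1.png

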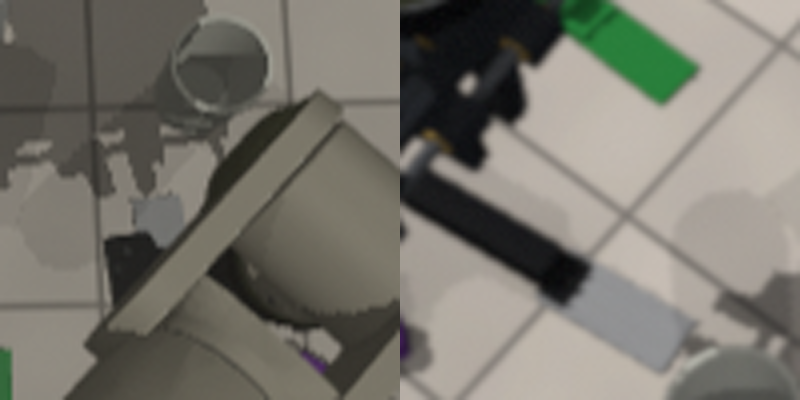

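The gripper closed on nothing: the picture shows the scraper still lying on the surround, with its blade at about (375,200) in the top view. I'll check whether the calibration matches the real fingers.

Run:
```python
from h import *
np.set_printoptions(precision=4,suppress=True)
s0=np.load('pics/scene0.npy');s=np.load('pics/s1.npy')
T=telemetry.read_state()['tool_pos'];print(T,proj('scene',T),proj('top',T), camera_info('scene').keys())
o=s.copy()
cv2.circle(o,tuple(proj('scene',T).round().astype(int)),2,(255,0,0),-1)
for P in([.4445,-.316,.024],[.485,-.3115,.024],[.583,-.3005,.003]):cv2.circle(o,tuple(proj('scene',P).round().astype(int)),2,(255,255,0),-1)
f=lambda im:cv2.resize(im[195:345,130:270],None,fx=2.8,fy=2.8,interpolation=cv2.INTER_CUBIC)
cv2.imwrite('pics/g2.png',np.hstack([f(s0),f(o)])[:,:,::-1])
```

```text
[ 0.4854 -0.3111  0.144 ] [184.7261 271.0406] [390.2132 221.2596] dict_keys(['fx', 'fy', 'cx', 'cy', 'extrinsics'])
```

View pics/g2.png

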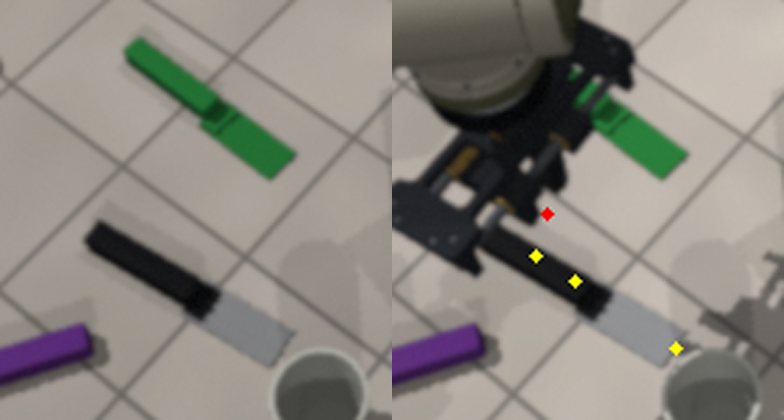

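The right half shows the projected scraper points on the black handle and blade, so the scraper's position holds. The fingers look off-centre from the projected TCP at crop (547,215). I'll draw the expected gripper geometry to compare.

Run:
```python
from h import *
from scipy.spatial.transform import Rotation as R
st=telemetry.read_state();T=st['tool_pos'];M=R.from_euler('xyz',st['eef_rot']).as_matrix()
print(st['opening'],st['grip_force'],st['eef_rot'])
s=np.load('pics/s1.npy');x0,y0,k=110,150,5
o=cv2.resize(s[y0:y0+120,x0:x0+150],None,fx=k,fy=k,interpolation=cv2.INTER_CUBIC)
def pt(l): return tuple(int(v) for v in (proj('scene',T+M@np.array(l))-[x0,y0]+.5)*k)
def L(a,b,c): cv2.line(o,pt(a),pt(b),c,1)
L((0,0,0),(0,0,-.1),(255,0,0))
for y in(-.009,.009):L((-.009,y,0),(.009,y,0),(0,255,0));L((0,y,0),(0,y,-.04),(0,255,0))
for y in(-.0265,.0265):L((-.009,y,0),(.009,y,0),(0,255,255));L((0,y,0),(0,y,-.04),(0,255,255))
b=[(-.0375,-.0935,-.064),(.0375,-.0935,-.064),(.0375,.0935,-.064),(-.0375,.0935,-.064)]
for i in range(4):L(b[i],b[(i+1)%4],(255,255,0))
cv2.imwrite('pics/g3.png',o[:,:,::-1])
```

```text
0.0178711876008602 0.0 [ 3.14082068e+00 -6.32045257e-04  1.10267297e-01]
```

View pics/g3.png

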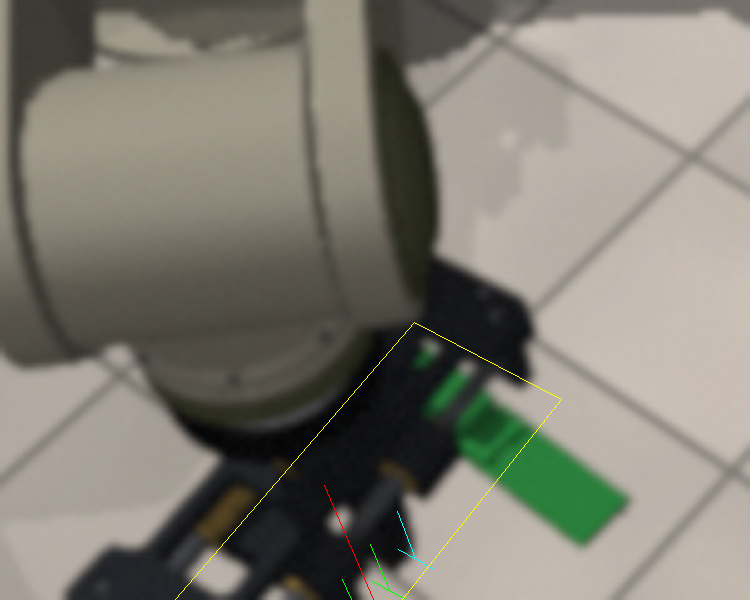

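Emit:
carry_out([
  [[0,0,-50],[0,0,0],18],
  [[0,0,-100],[0,0,0],18],
  [[0,0,-107],[0,0,0],18],
  [[0,0,-107],[0,0,0],18],
  [[0,0,-107],[0,0,0],18],
])

```text
time_s: 4.7
tool_pos: [0.4862, -0.3118, 0.0383]
eef_rot: [3.14, -0.001, 0.11]
wrist_force: [-0.0, -0.4, 0.2]
opening: 0.0181
grip_force: 0.0
```

Run:
```python
from h import *
from scipy.spatial.transform import Rotation as R
st=telemetry.read_state();T=st['tool_pos'];M=R.from_euler('xyz',st['eef_rot']).as_matrix()
print(T,st['wrist_force'])
s=get_image('scene');np.save('pics/s2.npy',s)
x0,y0,k=130,220,6
o=cv2.resize(s[y0:y0+100,x0:x0+130],None,fx=k,fy=k,interpolation=cv2.INTER_CUBIC)
def pt(l): return tuple(int(v) for v in (proj('scene',T+M@np.array(l))-[x0,y0]+.5)*k)
def L(a,b,c): cv2.line(o,pt(a),pt(b),c,1)
L((0,0,0),(0,0,-.1),(255,0,0))
for y in(-.009,.009):L((-.009,y,0),(.009,y,0),(0,255,0))
for y in(-.0265,.0265):L((-.009,y,0),(.009,y,0),(0,255,255))
cv2.imwrite('pics/g4.png',o[:,:,::-1])
```

```text
[ 0.48616342 -0.31176201  0.03830597] [-0.03897716 -0.38981167  0.21945342]
```

View pics/g4.png

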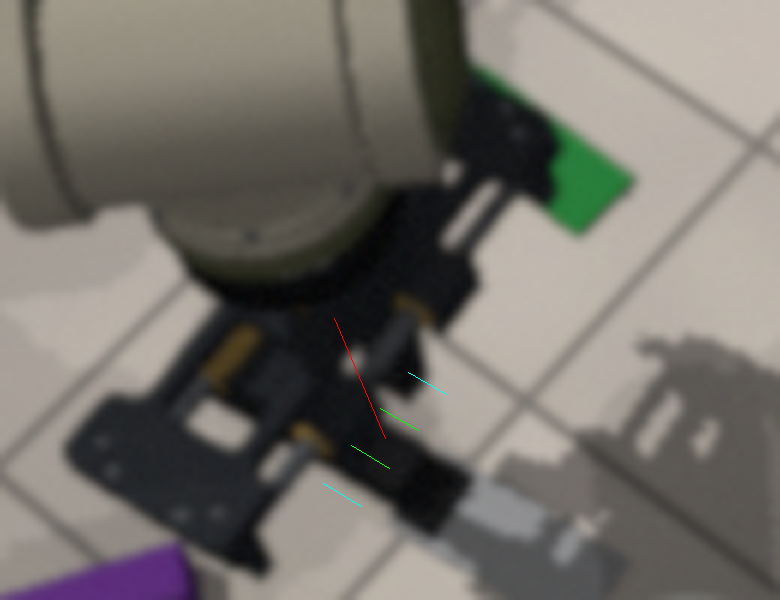

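The fingers sit over the handle about where predicted, offset by only about 2 px, with the right fingertip at crop (410,395). Next I'll feel for the handle's top with small downward steps.

Emit:
carry_out([
  [[0,0,-4],[0,0,0],18],
  [[0,0,-8],[0,0,0],18],
  [[0,0,-10],[0,0,0],18],
  [[0,0,-10],[0,0,0],18],
])

```text
time_s: 5.15
tool_pos: [0.4853, -0.311, 0.0266]
eef_rot: [-3.141, 0.0, 0.11]
wrist_force: [0.4, 0.4, 0.0]
opening: 0.0179
grip_force: 0.0
```

Emit:
carry_out([
  [[0,0,-2],[0,0,0],18],
  [[0,0,-4],[0,0,0],18],
  [[0,0,-4],[0,0,0],18],
])

```text
time_s: 5.45
tool_pos: [0.4853, -0.311, 0.0225]
eef_rot: [-3.141, 0.0, 0.11]
wrist_force: [0.3, 0.1, -0.0]
opening: 0.018
grip_force: 0.0
```

Emit:
carry_out([
  [[0,0,-2],[0,0,0],18],
  [[0,0,-4],[0,0,0],18],
  [[0,0,-4],[0,0,0],18],
])

```text
time_s: 5.75
tool_pos: [0.4853, -0.311, 0.0184]
eef_rot: [-3.141, 0.0, 0.11]
wrist_force: [0.0, -0.2, 0.0]
opening: 0.018
grip_force: 0.0
```

Emit:
carry_out([
  [[0,0,0],[0,0,0],0],
  [[0,0,0],[0,0,0],0],
  [[0,0,0],[0,0,0],0],
  [[0,0,0],[0,0,0],0],
  [[0,0,0],[0,0,0],0],
], grip_force=10)

```text
time_s: 6.25
tool_pos: [0.4854, -0.3111, 0.0188]
eef_rot: [3.142, -0.0, 0.11]
wrist_force: [-0.6, -0.5, 1.2]
opening: 0.0009
grip_force: 0.0
```

Run:
```python
from h import *
s0=np.load('pics/scene0.npy');s2=np.load('pics/s2.npy')
s=get_image('scene');np.save('pics/s3.npy',s)
# blade shift between frames: template of blade
for a in('s1','s2','s3'):
    im=np.load(f'pics/{a}.npy');t=cv2.cvtColor(s0[290:325,192:225],cv2.COLOR_RGB2GRAY)
    r=cv2.matchTemplate(cv2.cvtColor(im[280:335,182:235],cv2.COLOR_RGB2GRAY),t,cv2.TM_CCOEFF_NORMED);print(a,cv2.minMaxLoc(r)[1::2])
d=cv2.absdiff(s,s2).max(2)>25
ys,xs=np.nonzero(d);print(len(xs),xs.min(),xs.max(),ys.min(),ys.max())
```

```text
s1 (0.9997959733009338, (10, 10))
s2 (0.8642061948776245, (10, 10))
s3 (0.847440779209137, (10, 10))
8382 75 406 0 356
```

Emit:
carry_out([
  [[0,0,-2],[0,0,0],0],
  [[0,0,-4],[0,0,0],0],
  [[0,0,-4],[0,0,0],0],
])

```text
time_s: 6.6
tool_pos: [0.4853, -0.3109, 0.0144]
eef_rot: [-3.141, 0.0, 0.11]
wrist_force: [-0.5, 0.5, -0.4]
opening: 0.0005
grip_force: 0.0
```

Emit:
carry_out([
  [[0,0,-2],[0,0,0],0],
  [[0,0,-4],[0,0,0],0],
  [[0,0,-4],[0,0,0],0],
])

```text
time_s: 6.9
tool_pos: [0.4853, -0.311, 0.0104]
eef_rot: [-3.141, 0.0, 0.11]
wrist_force: [0.0, 1.0, -0.1]
opening: 0.0005
grip_force: 0.0
```

Emit:
carry_out([
  [[0,0,-2],[0,0,0],0],
  [[0,0,-4],[0,0,0],0],
  [[0,0,-4],[0,0,0],0],
])

```text
time_s: 7.2
tool_pos: [0.4853, -0.311, 0.0064]
eef_rot: [-3.141, 0.0, 0.11]
wrist_force: [-0.7, 0.5, 0.1]
opening: 0.0006
grip_force: 0.0
```

Emit:
carry_out([
  [[0,0,-2],[0,0,0],0],
  [[0,0,-3],[0,0,0],0],
  [[0,0,-3],[0,0,0],0],
])

```text
time_s: 7.5
tool_pos: [0.4854, -0.311, 0.0036]
eef_rot: [-3.141, 0.0, 0.11]
wrist_force: [-0.1, 0.1, -0.9]
opening: 0.0003
grip_force: 0.0
```

Emit:
carry_out([
  [[0,0,-2],[0,0,0],0],
  [[0,0,-3],[0,0,0],0],
  [[0,0,-3],[0,0,0],0],
])

```text
time_s: 7.8
tool_pos: [0.4856, -0.3112, 0.0024]
eef_rot: [3.14, -0.001, 0.111]
wrist_force: [-3.5, 3.0, 15.5]
opening: 0.0005
grip_force: 7.8
```

Emit:
carry_out([
  [[0,0,-1],[0,0,0],0],
  [[0,0,-2],[0,0,0],0],
  [[0,0,-2],[0,0,0],0],
])

```text
time_s: 8.1
tool_pos: [0.4857, -0.3113, 0.0023]
eef_rot: [3.139, -0.001, 0.111]
wrist_force: [-8.6, 7.1, 33.4]
opening: 0.0004
grip_force: 16.9
```

Emit:
carry_out([
  [[0,0,-1],[0,0,0],0],
  [[0,0,-2],[0,0,0],0],
  [[0,0,-2],[0,0,0],0],
])

```text
time_s: 8.4
tool_pos: [0.4857, -0.3113, 0.0023]
eef_rot: [3.138, -0.002, 0.111]
wrist_force: [-13.9, 11.2, 52.1]
opening: 0.0007
grip_force: 26.0
```

Emit:
carry_out([
  [[0,0,40],[0,0,0],0],
  [[0,61,40],[0,0,0],0],
  [[0,61,40],[0,0,0],0],
  [[0,61,13],[0,0,0],0],
  [[0,61,13],[0,0,0],0],
  [[0,61,13],[0,0,0],0],
])

```text
time_s: 9.0
tool_pos: [0.4853, -0.2503, 0.0096]
eef_rot: [-3.141, 0.001, 0.11]
wrist_force: [-0.2, 0.2, -0.0]
opening: 0.0006
grip_force: 0.0
```

Emit:
carry_out([
  [[0,0,-2],[0,0,0],0],
  [[0,0,-4],[0,0,0],0],
  [[0,0,-6],[0,0,0],0],
  [[0,0,-8],[0,0,0],0],
  [[0,0,-8],[0,0,0],0],
])

```text
time_s: 9.5
tool_pos: [0.4853, -0.25, 0.0016]
eef_rot: [-3.141, 0.0, 0.11]
wrist_force: [-0.3, -0.0, -0.9]
opening: 0.0004
grip_force: 0.0
```

Emit:
carry_out([
  [[0,0,-2],[0,0,0],0],
  [[0,0,-4],[0,0,0],0],
  [[0,0,-4],[0,0,0],0],
])

```text
time_s: 9.8
tool_pos: [0.4853, -0.25, -0.0025]
eef_rot: [-3.141, 0.0, 0.11]
wrist_force: [-0.2, 0.0, 0.7]
opening: 0.0007
grip_force: 0.0
```

Emit:
carry_out([
  [[0,0,-2],[0,0,0],0],
  [[0,0,-4],[0,0,0],0],
  [[0,0,-4],[0,0,0],0],
])

```text
time_s: 10.1
tool_pos: [0.4853, -0.25, -0.0065]
eef_rot: [-3.141, 0.0, 0.11]
wrist_force: [0.9, -1.2, -0.1]
opening: 0.0006
grip_force: 0.0
```

Emit:
carry_out([
  [[0,0,-2],[0,0,0],0],
  [[0,0,-4],[0,0,0],0],
  [[0,0,-4],[0,0,0],0],
])

```text
time_s: 10.4
tool_pos: [0.4853, -0.25, -0.0105]
eef_rot: [-3.141, 0.0, 0.11]
wrist_force: [-0.3, 0.1, 0.8]
opening: 0.0003
grip_force: 0.0
```

Emit:
carry_out([
  [[0,0,-2],[0,0,0],0],
  [[0,0,-4],[0,0,0],0],
  [[0,0,-4],[0,0,0],0],
])

```text
time_s: 10.7
tool_pos: [0.4853, -0.25, -0.0145]
eef_rot: [-3.141, 0.0, 0.11]
wrist_force: [-0.4, -0.0, 0.3]
opening: 0.0003
grip_force: 0.0
```

Emit:
carry_out([
  [[0,0,-2],[0,0,0],0],
  [[0,0,-3],[0,0,0],0],
  [[0,0,-3],[0,0,0],0],
])

```text
time_s: 11.0
tool_pos: [0.4853, -0.25, -0.0174]
eef_rot: [-3.141, 0.0, 0.11]
wrist_force: [-0.5, 0.7, -0.0]
opening: 0.0004
grip_force: 0.0
```

Emit:
carry_out([
  [[0,0,-1],[0,0,0],0],
  [[0,0,-2],[0,0,0],0],
  [[0,0,-2],[0,0,0],0],
])

```text
time_s: 11.3
tool_pos: [0.4854, -0.25, -0.0194]
eef_rot: [-3.141, 0.0, 0.11]
wrist_force: [0.3, 0.8, -0.5]
opening: 0.0004
grip_force: 0.0
```

Emit:
carry_out([
  [[0,0,-1],[0,0,0],0],
  [[0,0,-2],[0,0,0],0],
  [[0,0,-2],[0,0,0],0],
])

```text
time_s: 11.6
tool_pos: [0.4854, -0.25, -0.0214]
eef_rot: [-3.141, 0.0, 0.11]
wrist_force: [0.9, -0.3, -0.4]
opening: 0.0006
grip_force: 0.0
```

Emit:
carry_out([
  [[0,0,-1],[0,0,0],0],
  [[0,0,-2],[0,0,0],0],
  [[0,0,-2],[0,0,0],0],
])

```text
time_s: 11.9
tool_pos: [0.4855, -0.2501, -0.0216]
eef_rot: [3.141, -0.001, 0.111]
wrist_force: [-5.3, 2.8, 19.0]
opening: 0.0004
grip_force: 9.1
```

Run:
```python
from h import *
st=telemetry.read_state();print(st['tool_pos'],st['wrist_force'])
s=get_image('scene');np.save('pics/s4.npy',s)
T=st['tool_pos'];x0,y0,k=170,210,6
o=cv2.resize(s[y0:y0+95,x0:x0+120],None,fx=k,fy=k,interpolation=cv2.INTER_CUBIC)
for dz,c in((0,(255,0,0)),(.023,(255,255,0))):
  for dy in(-.018,0,.018):
    cv2.circle(o,tuple(int(v) for v in(proj('scene',T+[0,dy,dz])-[x0,y0]+.5)*k),3,c,-1)
cv2.imwrite('pics/g5.png',o[:,:,::-1])
```

```text
[ 0.48545725 -0.25010001 -0.02162301] [-5.31748858  2.80732142 19.04136843]
```

View pics/g5.png

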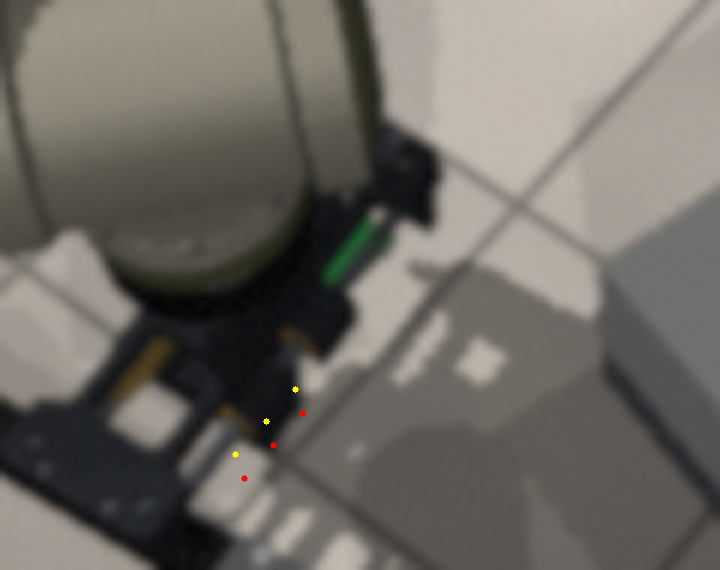

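Emit:
carry_out([
  [[0,0,45],[0,0,0],56],
  [[0,-30,65],[0,0,0],56],
  [[0,-61,65],[0,0,0],56],
  [[0,-61,65],[0,0,0],56],
  [[0,-61,35],[0,0,0],56],
  [[0,-61,15],[0,0,0],56],
  [[0,-61,5],[0,0,0],56],
  [[0,-61,5],[0,0,0],56],
])

```text
time_s: 12.75
tool_pos: [0.4849, -0.3101, -0.0195]
eef_rot: [-3.139, 0.002, 0.111]
wrist_force: [0.4, 0.3, -0.1]
opening: 0.0556
grip_force: 0.0
```

Emit:
carry_out([
  [[0,0,0],[0,0,0],10],
  [[0,0,0],[0,0,0],10],
  [[0,0,0],[0,0,0],10],
  [[0,0,0],[0,0,0],10],
  [[0,0,0],[0,0,0],10],
  [[0,0,0],[0,0,0],10],
], grip_force=60)

```text
time_s: 13.35
tool_pos: [0.4856, -0.3113, -0.0177]
eef_rot: [3.141, -0.001, 0.11]
wrist_force: [-0.8, -0.1, 6.0]
opening: 0.0233
grip_force: 60.6
```

Emit:
carry_out([
  [[0,0,30],[0,0,0],10],
  [[-20,0,70],[0,0,0],10],
  [[-60,10,105],[0,0,-4],10],
  [[-60,55,105],[0,0,-10],10],
  [[-60,100,105],[0,0,-17],10],
  [[-60,145,105],[0,0,-22.75],10],
  [[-60,190,105],[0,0,-22.75],10],
  [[-60,235,105],[0,0,-22.75],10],
])

```text
time_s: 14.15
tool_pos: [0.4249, -0.0744, 0.0867]
eef_rot: [-3.141, 0.0, -0.288]
wrist_force: [0.6, -0.0, -0.9]
opening: 0.0238
grip_force: 60.5
```

Emit:
carry_out([
  [[22,47,-10],[0,0,0],10],
  [[44,47,-20],[0,0,0],10],
  [[44,47,-20],[0,0,0],10],
  [[44,47,-20],[0,0,0],10],
])

```text
time_s: 14.55
tool_pos: [0.469, -0.029, 0.0664]
eef_rot: [3.142, 0.001, -0.286]
wrist_force: [0.4, -0.9, -0.6]
opening: 0.0235
grip_force: 60.5
```

Run:
```python
from h import *
st=telemetry.read_state();print(st['tool_pos'],st['eef_rot'],st['opening'],st['grip_force'],st['time_s'])
a=get_image('top');b=get_image('scene');np.save('pics/t5.npy',a);np.save('pics/s5.npy',b)
p=proj('top',[.5635,-.0574,.0865]).astype(int);q=proj('scene',[.5635,-.0574,.0865]).astype(int);print(p,q)
f=lambda im,c:cv2.resize(im[max(0,c[1]-45):c[1]+45,c[0]-40:c[0]+50],(400,400),interpolation=cv2.INTER_CUBIC)
cv2.imwrite('pics/g6.png',np.hstack([f(a,p),f(b,q)])[:,:,::-1])
```

```text
[ 0.4689661  -0.02897713  0.06638372] [ 3.14155039e+00  1.40011017e-03 -2.86237196e-01] 0.02345366515406514 60.53195742890239 14.55
[292 197] [287 223]
```

View pics/g6.png

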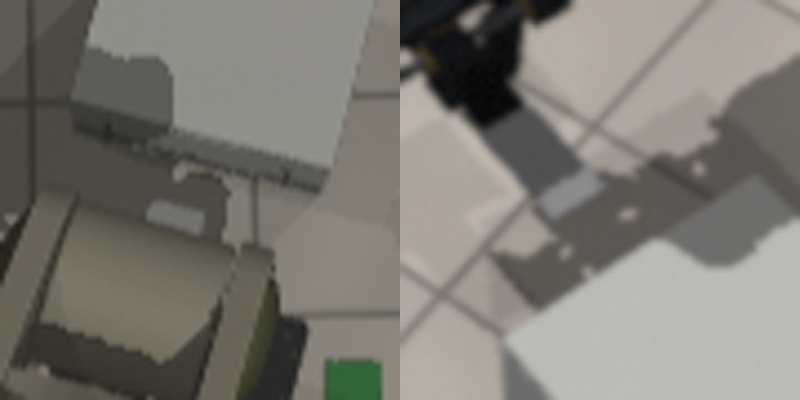

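In the top crop the blade tip's edge runs from (148,203) to (205,213). In the scene crop, measured from that panel's own left edge, it runs from (145,218) to (205,183).

Run:
```python
from h import *
np.set_printoptions(precision=4,suppress=True)
k=400/90
A=lambda x,y:(x/k-.39+252,y/k-.39+152)
B=lambda x,y:(x/k-.39+247,y/k-.39+178)
tips=[]
for n,p,q in(('L',(148,202),(205,183)),('R',(207,214),(145,218))):
    X,e=tri(B(*q),A(*p));tips.append(X);print(n,X,e,plane('top',*A(*p),.086)[:2],plane('scene',*B(*q),.086)[:2])
d=tips[0]-tips[1];print(np.mean(tips,0),np.linalg.norm(d),np.arctan2(d[1],d[0])-np.pi/2)
# precise edges: grey profiles in t5/s5 around tip along box x through tip
```

```text
L [ 0.5662 -0.0368  0.0841] 0.001965770696517193 [ 0.5666 -0.0361] [ 0.5663 -0.0387]
R [ 0.556  -0.0748  0.0871] 0.005495878930044365 [ 0.5582 -0.0729] [ 0.5538 -0.0763]
[ 0.5611 -0.0558  0.0856] 0.039452008251152464 -0.26273586133125604
```

Emit:
carry_out([
  [[12,-3.5,1],[0,0,0],10],
  [[24,-7,1],[0,0,0],10],
  [[36,-10.6,1],[0,0,0],10],
  [[36,-10.6,1],[0,0,0],10],
  [[36,-10.6,1],[0,0,0],10],
])

```text
time_s: 15.15
tool_pos: [0.5046, -0.04, 0.0678]
eef_rot: [-3.142, 0.001, -0.288]
wrist_force: [-0.1, 0.4, -1.7]
opening: 0.0234
grip_force: 60.5
```

Emit:
carry_out([
  [[4,-1.2,0],[0,0,0],10],
  [[8,-2.4,0],[0,0,0],10],
  [[10,-3,0],[0,0,0],10],
  [[10,-3,0],[0,0,0],10],
])

```text
time_s: 15.55
tool_pos: [0.5156, -0.0427, 0.0677]
eef_rot: [-3.142, -0.0, -0.287]
wrist_force: [-0.6, 0.2, -1.3]
opening: 0.0231
grip_force: 60.5
```

Emit:
carry_out([
  [[4,-1.2,0],[0,0,0],10],
  [[4,-1.2,0],[0,0,0],10],
])

```text
time_s: 15.75
tool_pos: [0.5198, -0.044, 0.0678]
eef_rot: [3.142, -0.0, -0.287]
wrist_force: [-0.6, -0.1, -0.8]
opening: 0.0238
grip_force: 60.5
```

Emit:
carry_out([
  [[4,-1.2,0],[0,0,0],10],
  [[8,-2.4,0],[0,0,0],10],
  [[11,-3.2,0],[0,0,0],10],
  [[11,-3.2,0],[0,0,0],10],
])

```text
time_s: 16.15
tool_pos: [0.5308, -0.0472, 0.0677]
eef_rot: [-3.142, -0.0, -0.287]
wrist_force: [-0.4, 0.2, -2.2]
opening: 0.0234
grip_force: 60.5
```

Emit:
carry_out([
  [[4,-1.2,0],[0,0,0],10],
  [[8,-2.4,0],[0,0,0],10],
  [[10,-3,0],[0,0,0],10],
  [[10,-3,0],[0,0,0],10],
])

```text
time_s: 16.55
tool_pos: [0.5407, -0.0502, 0.0677]
eef_rot: [-3.142, -0.0, -0.287]
wrist_force: [0.4, -0.2, -1.7]
opening: 0.0235
grip_force: 60.5
```

Emit:
carry_out([
  [[0,0,-7],[-1.1,-3.8,0],10],
  [[1,-0.3,-12],[-2.3,-7.7,0],10],
  [[2.2,-0.6,-16.7],[-3.4,-11.5,0],10],
  [[3.5,-1,-21.4],[-4.5,-15.3,0],10],
  [[3.5,-1,-21.4],[-4.5,-15.3,0],10],
])

```text
time_s: 17.05
tool_pos: [0.5429, -0.0507, 0.0459]
eef_rot: [-3.141, -0.278, -0.287]
wrist_force: [-1.9, 0.5, 0.1]
opening: 0.0235
grip_force: 60.8
```

Emit:
carry_out([
  [[1.6,-0.5,-3.8],[-0.95,-3.2,0],10],
  [[3.2,-0.9,-7.5],[-1.9,-6.4,0],10],
  [[4.8,-1.4,-11.2],[-2.8,-9.6,0],10],
  [[4.8,-1.4,-11.2],[-2.8,-9.6,0],10],
])

```text
time_s: 17.45
tool_pos: [0.5476, -0.0521, 0.0343]
eef_rot: [-3.141, -0.449, -0.287]
wrist_force: [-0.1, -0.4, -0.8]
opening: 0.0238
grip_force: 60.9
```

Run:
```python
from h import *
np.set_printoptions(precision=4,suppress=True)
a=get_image('top');b=get_image('scene');np.save('pics/t6.npy',a);np.save('pics/s6.npy',b)
st=telemetry.read_state();print(st['tool_pos'],st['eef_rot'],st['ft_torque'],st['wrist_force'])
# front corners of the cover in scene: edge line fits vs s5 via cover bright mask
for n in('s5','s6'):
    im=np.load(f'pics/{n}.npy');m=cv2.inRange(im,(155,155,150),(255,255,255))
    k,l,stt,_=cv2.connectedComponentsWithStats(m);i=l[255,315];c=cv2.findContours((l==i).astype(np.uint8),0,1)[0][0]
    print(n,stt[i],cv2.approxPolyDP(cv2.convexHull(c),5,True)[:,0].tolist())
```

```text
[ 0.5488 -0.0525  0.0352] [-3.1407 -0.4507 -0.287 ] [ 0.1215  0.3975 -0.0039] [ 0.2642  0.0878 -1.161 ]
s5 [ 270  228  115   68 3565] [[384, 265], [378, 274], [305, 295], [270, 254], [304, 232], [337, 228]]
s6 [ 271  214  141   82 5617] [[411, 224], [378, 274], [306, 295], [271, 255], [326, 216], [393, 214]]
```

Emit:
carry_out([
  [[2.6,-0.8,1.3],[0,0,0],10],
  [[5.2,-1.5,2.6],[0,0,0],10],
  [[7.8,-2.3,4],[0,0,0],10],
  [[10.4,-3.1,5.3],[0,0,0],10],
  [[10.4,-3.1,5.3],[0,0,0],10],
])

```text
time_s: 18.05
tool_pos: [0.5525, -0.053, 0.0368]
eef_rot: [-3.14, -0.434, -0.287]
wrist_force: [-22.6, 5.5, -1.6]
opening: 0.0235
grip_force: 60.8
```

```bash
cat > q.py <<'E'
from h import *
np.set_printoptions(precision=4,suppress=True)
import sys
tag=sys.argv[1]
b=get_image('scene');np.save(f'pics/{tag}.npy',b)
st=telemetry.read_state();print(st['time_s'],st['tool_pos'],st['eef_rot'],st['ft_torque'],st['wrist_force'],st['opening'])
# vertical brightness profile across right end of cover front edge (column scan) -> shift vs s5
ref=cv2.cvtColor(np.load('pics/s5.npy'),cv2.COLOR_RGB2GRAY);im=cv2.cvtColor(b,cv2.COLOR_RGB2GRAY)
for nm,(x,y) in {'FR':(271,255),'RR':(305,295)}.items():
    t=ref[y-8:y+9,x-8:x+9];w=im[y-40:y+25,x-24:x+25]
    r=cv2.matchTemplate(w,t,cv2.TM_CCOEFF_NORMED);_,v,_,l=cv2.minMaxLoc(r);print(nm,round(v,3),'shift',l[0]-16,l[1]-32)
E
python3 q.py s7
python3 - <<'E'
import sys;sys.path.insert(0,'.')
from h import *
# predicted FR pixel vs cover angle
h=np.array([.731,-.107,.09]);ex=np.array([.959,-.283,0]);ey=np.array([.283,.959,0]);z=np.array([0,0,1])
for a in(0,.05,.1,.15,.2,.3):
    print(a,proj('scene',h-ey*.085-.13*(np.cos(a)*ex-np.sin(a)*z)+.008*(np.cos(a)*z+np.sin(a)*ex)).round(1))
E
```

```text
18.1 [ 0.5525 -0.053   0.0369] [-3.14   -0.4346 -0.2866] [ 0.7976  3.4241 -0.1666] [-23.1302   5.5544  -1.5939] 0.023632717017605515
FR 0.809 shift 1 1
RR 0.999 shift 0 0
0 [269.2 252.6]
0.05 [269.3 251.3]
0.1 [269.5 250.2]
0.15 [269.7 249.1]
0.2 [270.  248.2]
0.3 [271.  246.6]
```

Emit:
carry_out([
  [[-4,1.2,-2],[0,0,0],10],
  [[-6,1.8,-2],[0,0,0],10],
  [[-6,1.8,-2],[0,0,0],10],
])

```text
time_s: 18.4
tool_pos: [0.5526, -0.0535, 0.0379]
eef_rot: [-3.141, -0.45, -0.287]
wrist_force: [-1.4, 0.2, -7.8]
opening: 0.0237
grip_force: 62.2
```

Emit:
carry_out([
  [[0,0,2],[0,0,0],10],
  [[0,0,4],[0,0,0],10],
  [[0,0,4],[0,0,0],10],
])

```text
time_s: 18.7
tool_pos: [0.5518, -0.0533, 0.0416]
eef_rot: [-3.141, -0.449, -0.287]
wrist_force: [-3.6, 2.4, -11.6]
opening: 0.0232
grip_force: 65.3
```

Emit:
carry_out([
  [[0,0,2],[0,0,0],10],
  [[0,0,4],[0,0,0],10],
  [[0,0,4],[0,0,0],10],
])

```text
time_s: 19.0
tool_pos: [0.5545, -0.0543, 0.0477]
eef_rot: [-3.141, -0.457, -0.287]
wrist_force: [-1.4, 0.9, -3.2]
opening: 0.0236
grip_force: 65.5
```

```bash
python3 q.py s8
```

```text
19.05 [ 0.5546 -0.0543  0.0478] [-3.1409 -0.4575 -0.2872] [0.267  0.9744 0.0564] [-2.0041  0.2891 -2.8314] 0.023414069904781735
FR 0.794 shift 0 0
RR 0.995 shift 0 0
```

Emit:
carry_out([
  [[0,0,9],[0,0,0],10],
  [[0,0,18],[0,0,0],10],
  [[2,-0.6,28],[0.8,2.8,0],10],
  [[5,-1.5,38],[1.7,5.9,0],10],
  [[5,-1.5,38],[1.7,5.9,0],10],
])

```text
time_s: 19.55
tool_pos: [0.5607, -0.0562, 0.0876]
eef_rot: [3.141, -0.353, -0.287]
wrist_force: [0.2, -0.2, -2.5]
opening: 0.0235
grip_force: 65.2
```

```bash
python3 q.py s9
python3 - <<'E'
from h import *
s=np.load('pics/s9.npy');r=np.load('pics/scene0.npy')
h=np.array([.731,-.107,.09]);ex=np.array([.959,-.283,0]);ey=np.array([.283,.959,0]);z=np.array([0,0,1])
# right side edge of the cover's upper face: brightness profile perpendicular; print cover colour along predicted top-face mid-right points
for a in(0,.2,.3,.4,.5,.6,.7):
    f=lambda rr,y:h-ey*y-rr*(np.cos(a)*ex-np.sin(a)*z)+.008*(np.cos(a)*z+np.sin(a)*ex)
    i=proj('scene',f(.125,.08)).round().astype(int);o=proj('scene',f(.136,.08)).round().astype(int)
    print(a,proj('scene',f(.13,.085)).round(),s[i[1],i[0]],s[o[1],o[0]])
E
```

```text
19.6 [ 0.5598 -0.0559  0.0864] [ 3.1415 -0.3522 -0.2868] [0.1279 0.3655 0.0075] [-0.9597 -0.0485 -1.139 ] 0.023527938089506754
FR 0.641 shift 6 -3
RR 0.974 shift 1 1
0 [269. 253.] [160 157 153] [145 139 132]
0.2 [270. 248.] [147 141 134] [148 141 134]
0.3 [271. 247.] [151 149 145] [153 146 138]
0.4 [272. 245.] [169 169 165] [163 156 149]
0.5 [274. 245.] [171 172 169] [161 154 147]
0.6 [276. 245.] [171 171 169] [161 153 145]
0.7 [278. 245.] [171 171 168] [166 160 153]
```

Emit:
carry_out([
  [[12,-3.5,21],[1.1,3.8,0],10],
  [[23.7,-7,40],[2.3,7.7,0],10],
  [[39.5,-11.6,53],[3.2,10.6,0],10],
  [[55,-16.3,63.5],[4,13.4,0],10],
  [[72,-21.2,69],[4.9,16.3,0],10],
  [[88.6,-26,71.7],[5.7,19.2,0],10],
  [[88.6,-26,71.7],[5.7,19.2,0],10],
])

```text
time_s: 20.3
tool_pos: [0.6488, -0.0822, 0.1554]
eef_rot: [-3.141, 0.001, -0.287]
wrist_force: [0.4, -0.1, -1.4]
opening: 0.0235
grip_force: 65.2
```

```bash
python3 q.py s10
```

```text
20.35 [ 0.6474 -0.0816  0.1551] [-3.1408  0.0015 -0.287 ] [ 0.0396  0.2204 -0.0253] [-1.0021 -0.5847 -1.881 ] 0.023186489792894362
FR 0.391 shift -12 4
RR 0.673 shift 0 4
```

Emit:
carry_out([
  [[11,-3.3,-5],[0,0,0],10],
  [[22,-6.5,-10],[0,0,0],10],
  [[34.5,-10.2,-20],[0,0,0],10],
  [[34.5,-10.2,-20],[0,0,0],10],
])

```text
time_s: 20.75
tool_pos: [0.68, -0.0909, 0.1347]
eef_rot: [-3.141, 0.006, -0.286]
wrist_force: [-4.2, 0.8, 0.4]
opening: 0.0239
grip_force: 66.6
```

```bash
python3 q.py s11
python3 - <<'E'
from h import *
s=np.load('pics/s11.npy').astype(int);r=np.load('pics/scene0.npy').astype(int);t=get_image('top').astype(int);np.save('pics/t11.npy',t.astype(np.uint8));t0=np.load('pics/top0.npy').astype(int)
h=np.array([.731,-.107,.09]);ex=np.array([.959,-.283,0]);ey=np.array([.283,.959,0]);z=np.array([0,0,1])
for a in(.3,.6,.9,1.2,1.5,1.7,1.9,2.05,2.2):
    f=lambda rr,y,d=0:h+ey*y-rr*(np.cos(a)*ex-np.sin(a)*z)+d*(np.cos(a)*z+np.sin(a)*ex)
    row=[]
    for n,im,im0 in(('scene',s,r),('top',t,t0)):
        # fraction of cover area changed & neutral colour; and band just beyond the free edge
        def smp(rr): 
            v=[];
            for y in np.linspace(-.075,.075,16):
                p=proj(n,f(rr,y)).round().astype(int)
                if 0<=p[1]<420 and 0<=p[0]<560:v.append(im[p[1],p[0]])
            v=np.array(v);return (v[:,0]-v[:,2]).mean().round(1),v.mean().round()
        row.append((n,smp(.10),smp(.122),smp(.14)))
    print(a,row)
E
```

```text
20.8 [ 0.68   -0.0909  0.1353] [-3.1408  0.0047 -0.2866] [ 0.0465  0.5836 -0.0239] [-3.2478  1.3781 -0.7689] 0.023697330861752502
FR 0.388 shift 4 16
RR 0.766 shift 4 7
0.3 [('scene', (np.float64(-3.6), np.float64(44.0)), (np.float64(2.2), np.float64(58.0)), (np.float64(0.3), np.float64(57.0))), ('top', (np.float64(13.8), np.float64(86.0)), (np.float64(13.4), np.float64(84.0)), (np.float64(13.1), np.float64(98.0)))]
0.6 [('scene', (np.float64(-3.6), np.float64(39.0)), (np.float64(1.1), np.float64(48.0)), (np.float64(0.5), np.float64(51.0))), ('top', (np.float64(12.6), np.float64(82.0)), (np.float64(13.6), np.float64(88.0)), (np.float64(13.7), np.float64(88.0)))]
0.9 [('scene', (np.float64(-1.0), np.float64(37.0)), (np.float64(-3.5), np.float64(32.0)), (np.float64(6.9), np.float64(44.0))), ('top', (np.float64(15.1), np.float64(98.0)), (np.float64(15.7), np.float64(102.0)), (np.float64(15.2), np.float64(103.0)))]
1.2 [('scene', (np.float64(-0.6), np.float64(67.0)), (np.float64(-1.6), np.float64(36.0)), (np.float64(-4.2), np.float64(28.0))), ('top', (np.float64(7.8), np.float64(52.0)), 
[... 640 characters left out ...]
4(3.6), np.float64(92.0)), (np.float64(4.1), np.float64(95.0))), ('top', (np.float64(17.1), np.float64(108.0)), (np.float64(17.1), np.float64(107.0)), (np.float64(16.4), np.float64(103.0)))]
2.05 [('scene', (np.float64(1.7), np.float64(103.0)), (np.float64(2.1), np.float64(110.0)), (np.float64(2.8), np.float64(122.0))), ('top', (np.float64(17.4), np.float64(107.0)), (np.float64(16.1), np.float64(103.0)), (np.float64(14.1), np.float64(96.0)))]
2.2 [('scene', (np.float64(1.5), np.float64(130.0)), (np.float64(0.8), np.float64(123.0)), (np.float64(2.2), np.float64(147.0))), ('top', (np.float64(17.1), np.float64(106.0)), (np.float64(15.2), np.float64(97.0)), (np.float64(12.1), np.float64(96.0)))]
```

Emit:
carry_out([
  [[4,-1.2,-2],[0,0,0],10],
  [[8,-2.3,-5],[0,0,0],10],
  [[8,-2.3,-5],[0,0,0],10],
])

```text
time_s: 21.15
tool_pos: [0.6812, -0.0908, 0.1293]
eef_rot: [-3.141, 0.025, -0.286]
wrist_force: [-38.7, 9.9, 8.4]
opening: 0.0234
grip_force: 74.1
```

Emit:
carry_out([
  [[-30,9,5],[0,0,0],10],
  [[-75,22,10],[0,0,0],10],
  [[-120,40,10],[0,0,0],10],
  [[-160,65,10],[0,0,0],10],
  [[-200,95,10],[0,0,0],10],
  [[-235,130,0],[0,0,0],10],
  [[-260,154,-30],[0,0,0],10],
  [[-260,154,-70],[0,0,0],10],
])

```text
time_s: 21.95
tool_pos: [0.4264, 0.0627, 0.062]
eef_rot: [-3.14, -0.001, -0.284]
wrist_force: [1.4, 0.3, -1.8]
opening: 0.0235
grip_force: 74.0
```

Run:
```python
from h import *
np.set_printoptions(precision=4,suppress=True)
st=telemetry.read_state();print(st['time_s'],st['tool_pos'],st['eef_rot'],st['opening'])
s=get_image('scene').astype(int);t=get_image('top').astype(int);np.save('pics/s12.npy',s.astype(np.uint8));np.save('pics/t12.npy',t.astype(np.uint8))
h=np.array([.731,-.107,.09]);ex=np.array([.959,-.283,0]);ey=np.array([.283,.959,0]);z=np.array([0,0,1])
for n,im in(('scene',s),('top',t)):
  im0=np.load(f'pics/{n}0.npy').astype(int)
  for a in(1.5,1.8,2.0,2.1,2.2):
    f=lambda rr,y:h+ey*y-rr*(np.cos(a)*ex-np.sin(a)*z)
    v=lambda rr:np.mean([np.r_[im[tuple(proj(n,f(rr,y)).round().astype(int)[::-1])],im0[tuple(proj(n,f(rr,y)).round().astype(int)[::-1])]] for y in np.linspace(-.075,.075,20)],0).round()
    print(n,a,[v(q).tolist() for q in(.06,.12,.145)])
```

```text
21.95 [0.4264 0.0627 0.062 ] [-3.1397 -0.001  -0.2838] 0.02350997720063991
scene 1.5 [[96.0, 97.0, 98.0, 171.0, 170.0, 167.0], [124.0, 123.0, 121.0, 173.0, 171.0, 166.0], [125.0, 123.0, 121.0, 174.0, 171.0, 165.0]]
scene 1.8 [[145.0, 145.0, 143.0, 139.0, 139.0, 138.0], [120.0, 119.0, 117.0, 171.0, 168.0, 164.0], [128.0, 126.0, 123.0, 173.0, 170.0, 165.0]]
scene 2.0 [[158.0, 158.0, 154.0, 99.0, 98.0, 95.0], [165.0, 163.0, 159.0, 106.0, 104.0, 101.0], [168.0, 165.0, 161.0, 114.0, 110.0, 106.0]]
scene 2.1 [[157.0, 157.0, 154.0, 99.0, 98.0, 95.0], [160.0, 159.0, 157.0, 123.0, 118.0, 112.0], [157.0, 156.0, 154.0, 125.0, 119.0, 114.0]]
scene 2.2 [[157.0, 157.0, 155.0, 75.0, 74.0, 74.0], [154.0, 154.0, 153.0, 118.0, 113.0, 107.0], [151.0, 150.0, 147.0, 123.0, 117.0, 111.0]]
top 1.5 [[127.0, 126.0, 121.0, 91.0, 88.0, 81.0], [126.0, 126.0, 121.0, 126.0, 121.0, 112.0], [126.0, 126.0, 121.0, 125.0, 121.0, 112.0]]
top 1.8 [[126.0, 126.0, 121.0, 126.0, 121.0, 112.0], [126.0, 126.0, 121.0, 130.0, 125.0, 116.0], [126.0, 126.0, 121.0, 131.0, 126.0, 117.0]]
top 2.0 [[126.0, 126.0, 121.0, 126.0, 121.0, 112.0], [125.0, 125.0, 120.0, 131.0, 126.0, 117.0], [127.0, 126.0, 121.0, 131.0, 126.0, 117.0]]
top 2.1 [[127.0, 126.0, 121.0, 126.0, 122.0, 113.0], [125.0, 125.0, 120.0, 130.0, 124.0, 116.0], [112.0, 109.0, 102.0, 130.0, 125.0, 116.0]]
top 2.2 [[126.0, 126.0, 121.0, 126.0, 121.0, 112.0], [126.0, 125.0, 120.0, 131.0, 126.0, 117.0], [111.0, 107.0, 99.0, 130.0, 124.0, 115.0]]
```

Emit:
carry_out([
  [[0,0,-30],[0,0,0],10],
  [[0,0,-55],[0,0,0],10],
  [[0,0,-70],[0,0,0],10],
  [[0,0,-74],[0,0,0],10],
  [[0,0,-74],[0,0,0],10],
])

```text
time_s: 22.55
tool_pos: [0.4301, 0.0598, -0.012]
eef_rot: [-3.141, 0.002, -0.287]
wrist_force: [-0.4, 0.0, -1.5]
opening: 0.0233
grip_force: 73.9
```

Emit:
carry_out([
  [[0,0,-2],[0,0,0],10],
  [[0,0,-4],[0,0,0],10],
  [[0,0,-5],[0,0,0],10],
  [[0,0,-5],[0,0,0],10],
])

```text
time_s: 22.95
tool_pos: [0.4304, 0.06, -0.0169]
eef_rot: [-3.14, 0.001, -0.287]
wrist_force: [1.9, -0.4, 7.1]
opening: 0.0235
grip_force: 73.9
```

Emit:
carry_out([
  [[0,0,2],[0,0,0],56],
  [[0,0,2],[0,0,0],56],
  [[0,0,2],[0,0,0],56],
  [[0,0,40],[0,0,0],56],
  [[0,0,85],[0,0,0],40],
  [[0,0,130],[0,0,0],40],
  [[0,0,175],[0,0,0],40],
  [[20,-12,185],[0,0,5],40],
], grip_force=30)

```text
time_s: 23.75
tool_pos: [0.4494, 0.0489, 0.1718]
eef_rot: [-3.14, -0.003, -0.197]
wrist_force: [-0.6, 0.5, -1.7]
opening: 0.0398
grip_force: 0.0
```

Run:
```python
from h import *
st=telemetry.read_state();print(st['time_s'],st['tool_pos'],st['eef_rot'],st['opening'],st['wrist_force'])
s=get_image('scene');t=get_image('top');np.save('pics/s13.npy',s);np.save('pics/t13.npy',t)
# scraper handle (black) near expected spot, and knob bar inside box in top view
P=np.array([.42,.06,.012])
for n,im in(('scene',s),('top',t)):
    c=proj(n,P).astype(int);w=im[c[1]-45:c[1]+45,c[0]-45:c[0]+45];m=(w.max(2)<60).astype(np.uint8)
    cs=cv2.findContours(m,0,1)[0]
    for q in sorted(cs,key=cv2.contourArea)[-2:]:
        r=cv2.minAreaRect(q);b=cv2.boxPoints(r)+c-45;print(n,'black',cv2.contourArea(q),r[1:],[plane(n,*x,.02)[:2].round(3).tolist() for x in b])
```

```text
23.75 [0.44941963 0.0489163  0.17175771] [-3.14036457e+00 -3.08668936e-03 -1.96755517e-01] 0.03981749932106523 [-0.64253443  0.54241452 -1.71690877]
scene black 158.0 ((12.0, 27.0), 90.0) [[0.251, 0.144], [0.316, 0.193], [0.346, 0.154], [0.282, 0.106]]
scene black 292.5 ((39.56339645385742, 9.474730491638184), 50.194427490234375) [[0.339, 0.071], [0.342, 0.102], [0.467, 0.056], [0.463, 0.028]]
top black 128.0 ((11.156637191772461, 28.376667022705078), 14.03624439239502) [[0.4, 0.084], [0.479, 0.063], [0.47, 0.032], [0.392, 0.053]]
top black 417.5 ((17.3648624420166, 41.05549621582031), 7.125016689300537) [[0.426, 0.01], [0.544, -0.007], [0.537, -0.057], [0.418, -0.04]]
```

Emit:
carry_out([
  [[40,-25,0],[0,0,7],40],
  [[80,-50,0],[0,0,14],40],
  [[120,-75,0],[0,0,21],40],
  [[160,-100,0],[0,0,29.2],40],
  [[200,-125,0],[0,0,29.2],40],
  [[218.6,-136.5,-20],[0,0,29.2],40],
  [[218.6,-136.5,-60],[0,0,29.2],40],
  [[218.6,-136.5,-90],[0,0,29.2],40],
])

```text
time_s: 24.65
tool_pos: [0.6664, -0.088, 0.0728]
eef_rot: [-3.138, 0.008, 0.308]
wrist_force: [0.4, -0.2, -1.4]
opening: 0.0401
grip_force: 0.0
```

Emit:
carry_out([
  [[0,0,-20],[0,0,0],40],
  [[0,0,-34],[0,0,0],40],
  [[0,0,-42],[0,0,0],40],
  [[0,0,-42],[0,0,0],40],
])

```text
time_s: 25.05
tool_pos: [0.6673, -0.088, 0.0341]
eef_rot: [-3.14, 0.005, 0.31]
wrist_force: [0.0, -1.2, 0.8]
opening: 0.04
grip_force: 0.0
```

Emit:
carry_out([
  [[1.5,0,7],[0,0,0],40],
  [[1.5,0,7],[0,0,0],30],
  [[1.5,0,7],[0,0,0],8],
  [[1.5,0,7],[0,0,0],8],
  [[1.5,0,7],[0,0,0],8],
  [[1.5,0,7],[0,0,0],8],
], grip_force=20)

```text
time_s: 25.65
tool_pos: [0.6697, -0.0891, 0.0427]
eef_rot: [3.141, 0.003, 0.31]
wrist_force: [2.0, -4.0, 2.4]
opening: 0.0158
grip_force: 20.0
```

Emit:
carry_out([
  [[0,0,0],[0,0,-8],8],
  [[0,0,0],[0,0,-16],8],
  [[0,0,0],[0,0,-24],8],
  [[0,0,0],[0,0,-32],8],
  [[0,0,0],[0,0,-40],8],
  [[0,0,0],[0,0,-48],8],
  [[0,0,0],[0,0,-56],8],
  [[0,0,0],[0,0,-62],8],
])

```text
time_s: 26.45
tool_pos: [0.6697, -0.0891, 0.0427]
eef_rot: [-3.141, 0.002, -0.777]
wrist_force: [0.7, -4.2, 3.2]
opening: 0.0157
grip_force: 20.0
```

Emit:
carry_out([
  [[0,0,0],[0,0,-4],8],
  [[0,0,0],[0,0,-6.5],8],
  [[0,0,0],[0,0,-6.5],8],
  [[0,0,0],[0,0,-6.5],8],
])

```text
time_s: 26.85
tool_pos: [0.6697, -0.0891, 0.0427]
eef_rot: [-3.141, 0.002, -0.884]
wrist_force: [0.9, -5.7, 3.1]
opening: 0.0161
grip_force: 20.0
```

```bash
python3 -c "
from h import *
s=telemetry.read_state();print(s['tool_pos'],s['eef_rot'],s['ft_torque'],s['wrist_force'],s['opening'],s['joints'])"
```

```text
[ 0.66973903 -0.08911383  0.04271486] [-3.14075673e+00  1.82693228e-03 -8.84424679e-01] [-0.83428184  0.01451523  0.1604915 ] [ 0.94963205 -5.69613963  3.05641347] 0.01608721752441868 [-3.07771987e-01  7.48428389e-01  1.14488342e+00  1.78842699e-03
  1.24935707e+00  2.14688385e+00]
```

Emit:
carry_out([
  [[0,0,0],[0,0,-2],8],
  [[0,0,0],[0,0,-4],8],
  [[0,0,0],[0,0,-4],8],
])

```text
time_s: 27.15
tool_pos: [0.6696, -0.0889, 0.0427]
eef_rot: [-3.141, 0.002, -0.954]
wrist_force: [0.1, -5.2, 5.0]
opening: 0.0162
grip_force: 21.0
```

```bash
python3 -c "
from h import *
s=telemetry.read_state();print(s['eef_rot'],s['ft_torque'],s['wrist_force'],s['opening'])"
```

```text
[-3.14088414e+00  2.17450552e-03 -9.54048747e-01] [-0.84895339  0.13264146  0.53910546] [ 0.12816137 -5.24681038  5.00039776] 0.016221895110466344
```

Emit:
carry_out([
  [[0,0,0],[0,0,8],8],
  [[0,0,0],[0,0,16],8],
  [[0,0,0],[0,0,24],8],
  [[0,0,0],[0,0,32],8],
  [[0,0,0],[0,0,40],8],
  [[0,0,0],[0,0,48],8],
  [[0,0,0],[0,0,56],8],
  [[0,0,0],[0,0,64],8],
])

```text
time_s: 27.95
tool_pos: [0.6695, -0.0891, 0.0427]
eef_rot: [3.141, 0.003, 0.169]
wrist_force: [-0.3, -5.8, 5.1]
opening: 0.0158
grip_force: 19.8
```

Emit:
carry_out([
  [[0,0,0],[0,0,8.5],8],
  [[0,0,0],[0,0,8.5],40],
  [[0,0,0],[0,0,8.5],40],
  [[0,0,0],[0,0,8.5],40],
  [[0,0,30],[0,0,8.5],40],
  [[0,0,80],[0,0,8.5],40],
  [[0,0,130],[0,0,8.5],40],
  [[-50,10,150],[0,0,8.5],40],
])

```text
time_s: 28.75
tool_pos: [0.6287, -0.0806, 0.196]
eef_rot: [3.135, -0.008, 0.309]
wrist_force: [0.1, -0.2, 0.1]
opening: 0.04
grip_force: 0.0
```

Emit:
carry_out([
  [[-50,10,30],[0,0,0],40],
  [[-100,20,40],[0,0,0],40],
  [[-150,30,40],[0,0,0],40],
  [[-200,80,40],[0,0,0],40],
  [[-220,130,40],[0,0,0],40],
  [[-240,180,40],[0,0,0],40],
  [[-240,220,40],[0,0,0],40],
  [[-240,220,40],[0,0,0],40],
])

```text
time_s: 29.55
tool_pos: [0.3819, 0.1437, 0.2307]
eef_rot: [-3.14, 0.003, 0.311]
wrist_force: [0.3, -0.4, -0.8]
opening: 0.0398
grip_force: 0.0
```

Run:
```python
from h import *
st=telemetry.read_state();print(st['time_s'],st['tool_pos'],st['opening'],st['wrist_force'])
s=get_image('scene');t=get_image('top');np.save('pics/s14.npy',s);np.save('pics/t14.npy',t)
t0=np.load('pics/t12.npy').astype(int)
h=np.array([.731,-.107,.09]);ex=np.array([.959,-.283,0]);ey=np.array([.283,.959,0]);z=np.array([0,0,1])
for a in(1.7,2.0,2.1,2.2):
    f=lambda rr,y:h+ey*y-rr*(np.cos(a)*ex-np.sin(a)*z)
    v=lambda rr:np.mean([np.r_[t[tuple(proj('top',f(rr,y)).round().astype(int)[::-1])],t0[tuple(proj('top',f(rr,y)).round().astype(int)[::-1])]] for y in np.linspace(-.075,.075,20)],0).round()
    print(a,v(.12),v(.145))
# knob bar orientation in top view: grey bar inside box, and scraper handle, bystanders' shift
c=proj('top',[.669,-.0885,.08]);g=cv2.cvtColor(t,cv2.COLOR_RGB2GRAY)
for d in np.arange(-.6,1.0,.1):
    yaw=-.287+d
    P=[proj('top',[.669+r*np.cos(yaw),-.0885+r*np.sin(yaw),.08]).round().astype(int) for r in np.linspace(-.027,.027,21)]
    print(round(d,1),np.mean([g[p[1],p[0]] for p in P]).round(1),np.std([g[p[1],p[0]] for p in P]).round(1),end=' | ')
print()
for n,im,l in(('top',t,{'brush':(174,240),'bottle':(157,165),'beaker':(390,162)}),):
    r=np.load('pics/top0.npy')
    for k,(x,y) in l.items():
        q=cv2.matchTemplate(im[y-30:y+31,x-30:x+31],r[y-18:y+19,x-18:x+19],cv2.TM_CCOEFF_NORMED);_,v,_,o=cv2.minMaxLoc(q);print(k,round(v,3),o[0]-12,o[1]-12)
```

```text
29.55 [0.38185914 0.14372771 0.23068437] 0.03980851754073722 [ 0.34605553 -0.41448799 -0.76594395]
1.7 [121. 121. 116. 126. 126. 121.] [121. 121. 116. 126. 126. 121.]
2.0 [120. 119. 114. 125. 125. 120.] [121. 121. 116. 127. 126. 121.]
2.1 [120. 119. 114. 125. 125. 120.] [108. 104.  98. 112. 109. 102.]
2.2 [120. 120. 115. 126. 125. 120.] [106. 102.  94. 111. 107.  99.]
-0.6 68.4 8.8 | -0.5 69.4 8.4 | -0.4 68.0 9.9 | -0.3 68.1 10.4 | -0.2 67.1 11.5 | -0.1 67.6 9.8 | -0.0 67.0 12.5 | 0.1 69.7 9.5 | 0.2 67.3 12.0 | 0.3 73.4 6.2 | 0.4 75.0 4.9 | 0.5 77.3 5.6 | 0.6 84.2 11.1 | 0.7 84.8 12.8 | 0.8 78.0 6.6 | 0.9 72.7 7.4 | 
brush 0.55 4 -12
bottle 0.843 0 0
beaker 1.0 0 0
```

```bash
python3 -c "
from cell import arm
print(arm.finish_job())"
```

```text
the job is handed in; nothing more can be done
None
```

I handed the job in at about 30 s: the scraper prised and swung the cover back to its stop (about 2.2 rad), the knob was turned to its stop and returned to rest, and the scraper was laid flat on the surround. The verdict wasn't returned, I couldn't read the prising angle directly, and the brush was hidden by the arm in the last check (the bottle and beaker had not moved).

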